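# Change over the salt boxes

### The job

Two wooden salt boxes stand on the worktop: one with its lid swung aside, the other shut. With your fingertips, push the open one's lid round until it is fully shut, and only then push the other one's lid round until it is fully open, so that the two are never open together. Only push the lids: do not lift, tip or shove the boxes out of place, and leave everything else where it is.

Things in the scene. Friction and masses are not known exactly. Their poses are not given: they have to be found in the camera images.
- salt_a: round wooden salt box, 91 mm across, 76 mm high with its knob, the one whose lid stands swung aside at the start; loose, about 1 kg. Origin: centre of its underside, z up. The flat lid, 89 mm across, has its underside 57 mm and its top 67 mm above the worktop and lies flush with the box all round when shut; turned beyond about 0.5 rad it sticks out beside the box, level, with nothing under it
- salt_a_pin (a point): swivel axis of salt_a's lid (upright brass pin at the rim of the box), at the level of the lid's top; 42 mm from the box's centre along the box's own +x
- salt_a_knob (a point): middle of the brass knob on salt_a's lid: 10 mm across, 10 mm high, standing on the lid (66 to 76 mm above the worktop); 70 mm from the pin and moving with the lid; the knob is on the far side of the lid from the pin
- salt_a_lid (a joint): angle of the lid about the upright pin: 0 = shut (stop), 2.62 rad = fully open (stop); grows anticlockwise seen from above. Light friction (about 0.02 N m), no spring: the lid stays where it is left. A push of 0.5 to 1 N on the knob turns it; pushing on hard against a stop slides the box
- salt_b: round wooden salt box, 91 mm across, 76 mm high with its knob, the one that is shut at the start; loose, about 1 kg. Origin: centre of its underside, z up. The flat lid, 89 mm across, has its underside 57 mm and its top 67 mm above the worktop and lies flush with the box all round when shut; turned beyond about 0.5 rad it sticks out beside the box, level, with nothing under it
- salt_b_pin (a point): swivel axis of salt_b's lid (upright brass pin at the rim of the box), at the level of the lid's top; 42 mm from the box's centre along the box's own +x
- salt_b_knob (a point): middle of the brass knob on salt_b's lid: 10 mm across, 10 mm high, standing on the lid (66 to 76 mm above the worktop); 70 mm from the pin and moving with the lid; the knob is on the far side of the lid from the pin
- salt_b_lid (a joint): angle of the lid about the upright pin: 0 = shut (stop), 2.62 rad = fully open (stop); grows anticlockwise seen from above. Light friction (about 0.02 N m), no spring: the lid stays where it is left. A push of 0.5 to 1 N on the knob turns it; pushing on hard against a stop slides the box
- star: bystander, loose: star-shaped metal cookie cutter, 70x67x25 mm; origin at the centre of its underside
- ramekin: bystander, loose: small white ramekin, 69x69x42 mm; origin at the centre of its underside
- heart: bystander, loose: heart-shaped metal cookie cutter, 58x64x25 mm; origin at the centre of its underside
- scoop: bystander, loose: metal scoop, 56x178x35 mm; origin at the centre of its underside
- square: bystander, loose: square metal cookie cutter, 51x51x25 mm; origin at the centre of its underside
- measure: bystander, loose: measuring cup with a handle, 64x123x36 mm; origin at the centre of its underside
- timer: bystander, loose: round twist timer, 69x69x60 mm; origin at the centre of its underside
There are look-alikes about, which are no part of the job. What is shaped like the salt_b but blue is not meant.

How it is judged:
By the outcome, as a careful person would: the job done as asked, in the order asked, and still so for the second after the job is handed in, with the robot touching nothing.
It also fails if it takes over 61 s, if anything falls off the work surface, if the arm or the gripper's body presses on something with over 40 N, if the wrist force passes 120 N, or if a joint passes its speed limit or range.

### The arm

A 6-joint arm with a two-finger parallel gripper is mounted at the origin on a cart in front of the work surface, level with it; the furniture and walls round the work are solid. World frame = base frame: x ahead of the robot, y to its left, z up, the work surface at z = 0. Lengths are in m, angles in rad, forces in N, time in s.
With the tool pointing down it reaches from about 0.35 to 0.975 m from the base axis. Payload 7.1 kg.
Tool frame: the origin (TCP) lies on the centre line of the jaws, within the pads' length; the fingertips stand r.tcp_to_tips ahead of it and the grasp point (between the pads) is the TCP (r.tcp_to_tips is the distance from the TCP to the fingertips, in m); z points along the fingers, y is the line along which they close (so a half turn about z gives the same grasp; the last joint's range is limited). The gripper opens to 88 mm and grips with 3 to 60 N. Pads are 20 mm wide; open, the fingers measure 115 mm over their backs; the gripper's body (75 mm by 178 mm) begins 61 mm behind the grasp point.
Start: joints at [1.244, 0.423, 1.63, -0, 1.089, -0.019], TCP at [0.189, 0.596, 0.242] pointing down, gripper open.
Joint ranges: [-3, 3], [-0.9, 2.11], [0.09, 2.58], [-1.31, 4.45], [0.11, 2.69], [-2.54, 2.54]. Speed limits (rad/s): [2.39, 2.39, 3.01, 3.14, 3.14, 3.14].

### API

Orientations are given as a unit quaternion [w, x, y, z].
In Python, from plant import get_state, imaging, ticket, r gives the robot as it stands.
- The arm moves only by the tool move_arm, never from a script. Its argument "rows" is a list of rows, each a list of 5 numbers: the opening, from 0 (shut) to 1 (fully open), then the shift along the tool's x, y, z normalised to -1 to 1, where 1 is 300 mm, then the turn about the tool's z normalised to -1 to 1, where 1 is 1.5 rad. A call has 1 to 5 rows; each row is the pose to reach, as a shift and turn from the pose commanded when the call began, along the tool's axes at that moment; what a row does not reach only later rows make up. A row lasts 1/10 s, in which the tool goes at most 50 mm and 8.59 degrees, less where a joint would pass 70% of its speed; a pose out of reach is approached as far as the arm can. A call with a number of a shift or a turn outside -1 to 1 is refused whole. A call with a gripper value outside its range is refused whole. The fingers move at their own pace and stop on an object; "force" is the grip in N (left out, the last holds). Time passes only in rows, so rows that repeat a pose let the fingers close. It gives the time, the measured TCP pose, the force, the opening and the grip force at its end, in the units of the state.
- get_state(): the state, without advancing time (a new reading comes with each control period).
- imaging.capture(name): name is "scene" or "top" or "wrist"; returns the picture (384x512x3 uint8, red, green, blue); there is no depth.
- imaging.camera_params(name): a dict with "vertical_fov" (degrees; the focal length in pixels is half the picture's height over the tangent of half this angle, whatever the lens; pixels are square), "cx", "cy" (the principal point, pixels), "world_from_camera" (4x4, takes a point from camera to world coordinates); the wrist camera has in their place "hand_eye" (4x4, takes a point from camera to tool coordinates, whose origin is the TCP and whose axes are the flange's). Camera axes: x right, y up, looking along -z (the intrinsics and any distortion apply to the point x, -y, -z); pixel columns grow to the right and rows downward; lengths in m; the calibration is good to about 2 mm. A picture is of the moment at which its call begins: read the wrist's pose just before it. camera_params takes no time and is no camera call.
- ticket.finish_job(): hands the job in; it is judged then, once.
The state is a dict: "time": time; "joint_positions": joint angles; "qd": joint speeds; "joint_torque": joint torques, N m; "position": TCP position; "ee_rot": TCP orientation; "contact_force": force on the tool from outside, world axes, zero at the start; "torque": the same for the moment, N m; "gripper_width": finger opening in m; "grasp_force": force on a finger pad.
Only numpy, scipy, OpenCV 4.12 (cv2) and the standard library are available. Lean on these libraries where they do the work, as an engineer would, in place of code of your own. Each camera call takes 0.05 s, during which the arm holds its last target. There are 200 camera calls.

## Working session

There is one attempt and no reset: what is moved stays moved. The work goes in short steps, Python scripts to look and compute and a tool call to move; the robot and the scene stay as the last step left them, time stands still between calls to the robot, and variables do not carry over. Pictures are saved under pics/ and viewed, at most 10 in all, crops included, and the job is handed in when it is done.

Besides the shell and the picture viewer there is one more tool, called after "Call:" as name(argument=value, ...) on one line, values as JSON. move_arm: Moves the arm, as the interface text tells. Scaled input: -1 to 1 covers 300 mm each way for a shift and 1.5 rad each way for a turn. Its arguments: {"type":"object","properties":{"rows":{"type":"array","items":{"type":"array","items":{"type":"number","minimum":-1,"maximum":1}}},"force":{"type":"number"}},"required":["rows"]}

```bash
mkdir -p pics; ls; python3 - <<'E'
from plant import get_state, imaging, ticket, r
import cv2,numpy as np
np.set_printoptions(precision=4,suppress=True)
print(r.tcp_to_tips)
s=get_state();print(s['time'],s['position'],s['ee_rot'],s['gripper_width'])
for n in("top","scene","wrist"):
    p=imaging.camera_params(n);print(n,p)
    im=imaging.capture(n);cv2.imwrite(f'pics/{n}0.png',im[:,:,::-1])
a=cv2.imread('pics/top0.png');b=cv2.imread('pics/scene0.png')
cv2.imwrite('pics/t0.png',cv2.resize(a,(800,600),interpolation=cv2.INTER_CUBIC))
cv2.imwrite('pics/s0.png',cv2.resize(b,(800,600),interpolation=cv2.INTER_CUBIC))
E
```

```text
pics
0.019
0.0 [0.1892 0.5951 0.2409] [-0.0001  0.1533  0.9882 -0.0008] 0.08777522305061834
top {'vertical_fov': 45.16130440861453, 'cx': 255.45791785182593, 'cy': 190.91644293175543, 'world_from_camera': array([[ 0.0237,  0.9832, -0.181 ,  0.231 ],
       [-0.9996,  0.0211, -0.0164, -0.0082],
       [-0.0123,  0.1813,  0.9833,  1.4842],
       [ 0.    ,  0.    ,  0.    ,  1.    ]])}
scene {'vertical_fov': 57.17902016610885, 'cx': 256.53821038953953, 'cy': 189.681329094202, 'world_from_camera': array([[ 0.6976,  0.5203, -0.4925,  0.0079],
       [-0.7162,  0.4875, -0.4995, -0.4802],
       [-0.0198,  0.7012,  0.7127,  0.8081],
       [ 0.    ,  0.    ,  0.    ,  1.    ]])}
wrist {'vertical_fov': 62.677006409554174, 'cx': 261.72741932878176, 'cy': 187.5584999155911, 'hand_eye': array([[ 0.0002,  0.9689,  0.2475,  0.0663],
       [ 1.    , -0.0002,  0.0002, -0.0005],
       [ 0.0003,  0.2475, -0.9689, -0.1434],
       [ 0.    ,  0.    ,  0.    ,  1.    ]])}
```

View pics/t0.png

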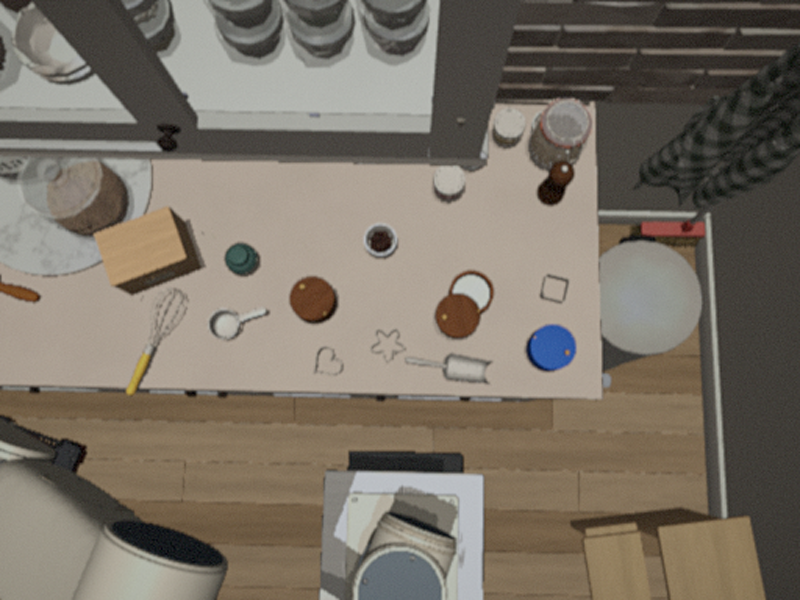

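View pics/s0.png

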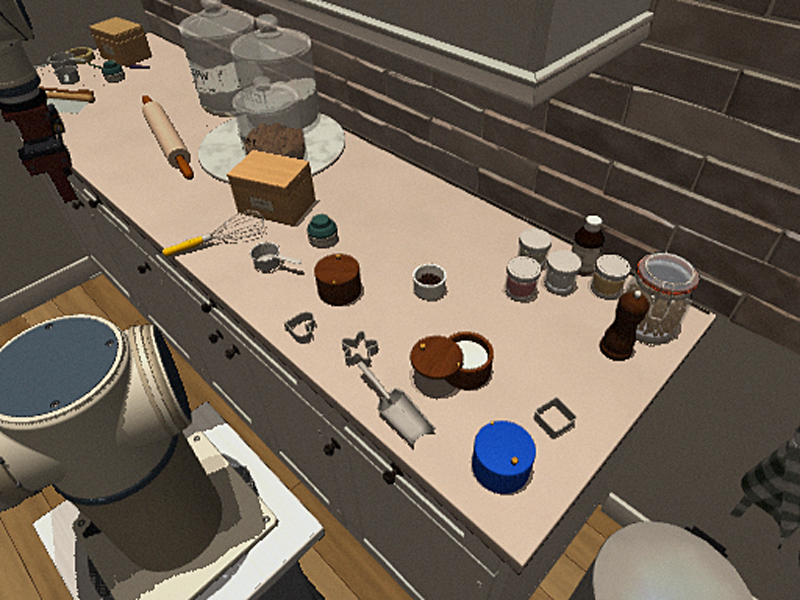

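The top view shows open salt_a at about (471,292), its lid at (457,315), shut salt_b at (313,299), and the blue decoy at (551,347). These are in the 800-px scale. Next I'll segment the lids and brass parts.

```bash
cat > h.py <<'E'
import cv2,numpy as np
from plant import get_state, imaging, ticket, r
from scipy.spatial.transform import Rotation as R
np.set_printoptions(precision=4,suppress=True)
def cam(n,s=None):
    p=imaging.camera_params(n)
    if n=='wrist':
        T=np.eye(4);q=s['ee_rot'];T[:3,:3]=R.from_quat([q[1],q[2],q[3],q[0]]).as_matrix();T[:3,3]=s['position'];M=T@p['hand_eye']
    else: M=p['world_from_camera']
    f=192/np.tan(np.radians(p['vertical_fov']/2))
    return M,f,p['cx'],p['cy']
def ray(c,u,v):
    M,f,cx,cy=c
    d=M[:3,:3]@np.array([(u-cx)/f,-(v-cy)/f,-1]);return M[:3,3],d
def onz(c,u,v,z):
    o,d=ray(c,u,v);return o+d*(z-o[2])/d[2]
def tri(r1,r2):
    (o1,d1),(o2,d2)=r1,r2
    t=np.linalg.lstsq(np.c_[d1,-d2],o2-o1,rcond=None)[0]
    a,b=o1+d1*t[0],o2+d2*t[1];return (a+b)/2,np.linalg.norm(a-b)
def proj(c,p):
    M,f,cx,cy=c;q=M[:3,:3].T@(np.array(p)-M[:3,3]);return np.array([cx-f*q[0]/q[2],cy+f*q[1]/q[2]])
def brass(im,box):  # im BGR, box u0,v0,u1,v1 ; bright orange blobs
    u0,v0,u1,v1=box;h=cv2.cvtColor(im,cv2.COLOR_BGR2HSV)[v0:v1,u0:u1]
    m=((h[...,0]>5)&(h[...,0]<28)&(h[...,1]>110)&(h[...,2]>140)).astype(np.uint8)
    n,_,st,ce=cv2.connectedComponentsWithStats(m)
    return [(int(st[i,4]),*(ce[i]+[u0,v0]).round(2)) for i in range(1,n)]
E
python3 - <<'E'
from h import *
t=cv2.imread('pics/top0.png');s=cv2.imread('pics/scene0.png')
B={'t':{'a':(270,165,325,225),'b':(175,165,225,215)},'s':{'a':(255,200,325,260),'b':(195,155,238,200)}}
tiles=[]
for n,im,nm in(('t',t,'top'),('s',s,'scene')):
    for k,b in B[n].items():
        c=cam(nm);print(nm,k)
        for x in brass(im,b): print(x,onz(c,x[1],x[2],.072))
        u0,v0,u1,v1=b;h=cv2.cvtColor(im,cv2.COLOR_BGR2HSV)[v0:v1,u0:u1]
        tiles.append(cv2.resize(im[v0:v1,u0:u1],(400,300),interpolation=cv2.INTER_NEAREST))
cv2.imwrite('pics/c0.png',np.vstack([np.hstack(tiles[:2]),np.hstack(tiles[2:])]))
E
```

```text
top a
(7, np.float64(284.0), np.float64(202.29)) [ 0.4571 -0.0737  0.072 ]
top b
(6, np.float64(192.83), np.float64(182.83)) [0.5125 0.2118 0.072 ]
scene a
(5, np.float64(298.0), np.float64(212.0)) [ 0.5329 -0.1077  0.072 ]
(2, np.float64(304.5), np.float64(213.0)) [ 0.5423 -0.123   0.072 ]
(1, np.float64(274.0), np.float64(215.0)) [ 0.4797 -0.067   0.072 ]
(1, np.float64(283.0), np.float64(215.0)) [ 0.4965 -0.0848  0.072 ]
(1, np.float64(289.0), np.float64(214.0)) [ 0.5105 -0.0944  0.072 ]
(1, np.float64(307.0), np.float64(214.0)) [ 0.5442 -0.1302  0.072 ]
(1, np.float64(269.0), np.float64(217.0)) [ 0.4651 -0.0619  0.072 ]
(1, np.float64(286.0), np.float64(216.0)) [ 0.4994 -0.0931  0.072 ]
(2, np.float64(310.5), np.float64(216.5)) [ 0.5436 -0.1427  0.072 ]
(6, np.float64(270.0), np.float64(220.5)) [ 0.4579 -0.0722  0.072 ]
(1, np.float64(314.0), np.float64(221.0)) [ 0.5376 -0.1593  0.072 ]
(2, np.float64(293.0), np.float64(232.5)) [ 0.4694 -0.1433  0.072 ]
scene b
(5, np.float64(216.2), np.float64(162.6)) [0.5154 0.2138 0.072 ]
(1, np.float64(222.0), np.float64(163.0)) [0.5267 0.1988 0.072 ]
(1, np.float64(206.0), np.float64(165.0)) [0.4857 0.2287 0.072 ]
(1, np.float64(226.0), np.float64(165.0)) [0.529  0.1823 0.072 ]
(1, np.float64(213.0), np.float64(180.0)) [0.456  0.1604 0.072 ]
```

View pics/c0.png

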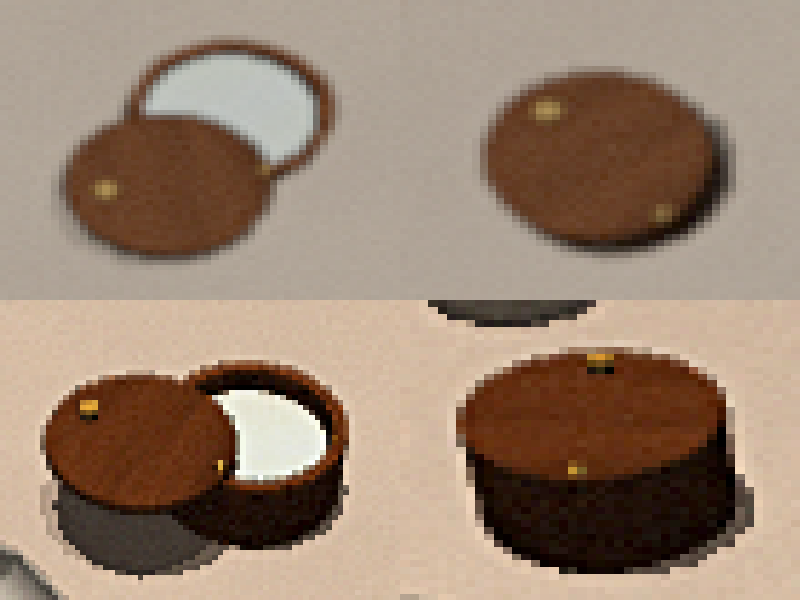

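Knob A is near (.457,-.073) and pin A near (.469,-.143). Knob B is near (.514,.213) and pin B near (.456,.160). The 70 mm knob-to-pin distances are plausible. I'll move over B with the wrist camera, then A, to refine these.

Call:
move_arm(rows=[[0,-0.16,-0.12,-0.02,0],[0,-0.32,-0.24,-0.03,0],[0,-0.48,-0.36,-0.04,0],[0,-0.64,-0.5,-0.05,0],[0,-0.8,-0.6,-0.06,0]])

```text
time: 0.65
position: [0.3334, 0.3899, 0.257]
ee_rot: [-0.0, 0.153, 0.988, -0.0]
contact_force: [0.9, 0.5, 0.7]
gripper_width: 0.0511
grasp_force: 0.0
```

Call:
move_arm(rows=[[0,-0.16,-0.12,0,0],[0,-0.3,-0.24,0,0],[0,-0.44,-0.36,0,0],[0,-0.5,-0.4,0,0],[0,-0.5,-0.4,0,0]])

```text
time: 1.15
position: [0.4419, 0.2285, 0.2571]
ee_rot: [0.0, 0.156, 0.988, -0.0]
contact_force: [-1.0, -0.1, 0.4]
gripper_width: 0.0114
grasp_force: 0.0
```

```bash
python3 - <<'E'
from h import *
import json
s=get_state();print(s['time'],s['position'],s['ee_rot'],s['joint_positions'],s['contact_force'])
im=imaging.capture('wrist')[:,:,::-1];cv2.imwrite('pics/wB.png',im)
json.dump({k:np.array(s[k]).tolist() for k in('position','ee_rot')},open('wB.json','w'))
c=cam('wrist',s)
for n,p in(('knobB',(.514,.213,.072)),('pinB',(.456,.16,.067))): print(n,proj(c,p))
print(sorted(brass(im,(0,0,512,384)))[-8:])
E
```

```text
1.15 [0.4419 0.2285 0.2571] [ 0.0004  0.1558  0.9878 -0.0003] [ 0.4539  0.2153  1.8928 -0.0011  1.0332 -0.8035] [-0.9524 -0.0894  0.3579]
knobB [268.948  235.6686]
pinB [207.2172 201.0718]
[(4, np.float64(211.5), np.float64(202.5)), (4, np.float64(505.5), np.float64(221.5)), (5, np.float64(509.6), np.float64(218.4)), (8, np.float64(510.75), np.float64(17.75)), (146, np.float64(34.62), np.float64(323.19)), (160, np.float64(265.69), np.float64(241.86)), (222, np.float64(503.97), np.float64(9.88)), (627, np.float64(15.76), np.float64(255.61))]
```

View pics/wB.png

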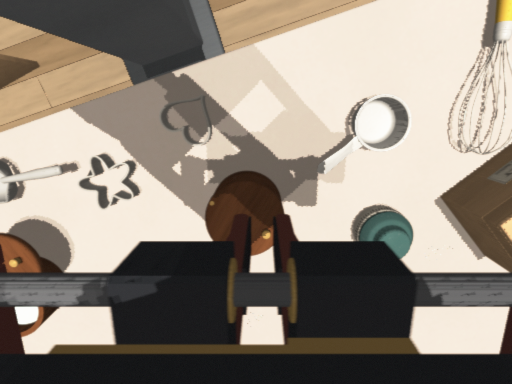

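The wrist view shows lid B centred near (245,213). Its knob is at about (267,236), beside the finger, and its pin is at (211,202). Lid A is at the left edge. I'll triangulate B, then move over A.

```bash
python3 - <<'E'
from h import *
import json
s=json.load(open('wB.json'));w=cam('wrist',s);t=cam('top');sc=cam('scene')
im=cv2.imread('pics/wB.png')
print(brass(im,(255,225,275,243)),brass(im,(205,195,218,210)))
h=cv2.cvtColor(im,cv2.COLOR_BGR2HSV);print(h[228:244:2,258:276:2].reshape(-1,9*3)[::2])
k=(267,236);p=(211.5,202.5)
print('knob',onz(w,*k,.072),tri(ray(w,*k),ray(t,192.83,182.83)),tri(ray(w,*k),ray(sc,216.2,162.6)))
print('pin',onz(w,*p,.067),tri(ray(w,*p),ray(t,207.8,200.2)),tri(ray(w,*p),ray(sc,213.4,180)))
# lid circle fit
u0,v0=195,160;hh=h[v0:230,u0:295]
m=(((hh[...,0]<15)|(hh[...,0]>170))&(hh[...,1]>120)&(hh[...,2]<140)).astype(np.uint8)
c=max(cv2.findContours(m,0,1)[0],key=cv2.contourArea)[:,0]+[u0,v0]
P=np.array([onz(w,*q,.067)[:2] for q in c if q[1]<222])
A=np.c_[2*P,np.ones(len(P))];x=np.linalg.lstsq(A,(P**2).sum(1),rcond=None)[0]
print('lid circle',x[:2],np.sqrt(x[2]+x[:2]@x[:2]))
d=np.array([.47,-.11,.26])-np.array(s['position']);q=s['ee_rot'];M=R.from_quat([q[1],q[2],q[3],q[0]]).as_matrix();print('to A view',M.T@d/.3)
E
```

```text
[(85, np.float64(267.2), np.float64(237.08))] [(4, np.float64(211.5), np.float64(202.5))]
[[ 11 158  79  12 162  77  11 159  77  12 159  69  12 150  61  11 166 103
   11 159 128  11 160 102   6  80  32]
 [ 11 161  76  11 156  77  16 148  81  18 144 131  18 141 143  18 143 159
   14 151 123  11 159 125   8  68  30]
 [ 11 158  79  11 162 120  16 149 151  19 141 228  20 137 239  19 138 235
   15 150 167  11 158 123   7  85  27]
 [ 11 162 131  11 162 137  11 161 136  11 163 138  12 159 146  12 160 148
   11 161 147  11 159 117   7  85  27]]
knob [0.5137 0.2108 0.072 ] (array([0.5117, 0.2112, 0.0764]), np.float64(0.00035781805121929886)) (array([0.513 , 0.211 , 0.0748]), np.float64(0.0008182470239909201))
pin [0.459  0.1639 0.067 ] (array([0.4596, 0.1634, 0.065 ]), np.float64(0.00015896368987104804)) (array([0.4594, 0.1638, 0.0671]), np.float64(0.0007844417324178516))
lid circle [0.474  0.1988] 0.038077945089566925
to A view [-0.4364 -1.0447 -0.0087]
```

Call:
move_arm(rows=[[0,-0.09,-0.15,0,-0.08],[0,-0.18,-0.3,0,-0.16],[0,-0.27,-0.45,0,-0.24],[0,-0.36,-0.6,0,-0.33],[0,-0.45,-0.75,0,-0.33]])

```text
time: 1.7
position: [0.4959, -0.0054, 0.2571]
ee_rot: [0.0, -0.096, 0.995, 0.0]
contact_force: [1.0, 0.5, 0.9]
gripper_width: 0.0005
grasp_force: 0.0
```

Call:
move_arm(rows=[[0,0.0,-0.15,0,0],[0,-0.03,-0.29,0,0],[0,-0.03,-0.29,0,0],[0,-0.03,-0.29,0,0]])

```text
time: 2.1
position: [0.5208, -0.0885, 0.2567]
ee_rot: [-0.0, -0.093, 0.996, 0.0]
contact_force: [-0.4, 0.5, 0.1]
gripper_width: 0.0005
grasp_force: 0.0
```

```bash
python3 - <<'E'
from h import *
import json
s=get_state();print(s['time'],s['position'],s['ee_rot'],s['joint_positions'],s['gripper_width'])
im=np.ascontiguousarray(imaging.capture('wrist')[:,:,::-1]);cv2.imwrite('pics/wA.png',im)
json.dump({k:np.array(s[k]).tolist() for k in('position','ee_rot')},open('wA.json','w'))
c=cam('wrist',s)
for n,p in(('knobA',(.457,-.073,.072)),('pinA',(.469,-.143,.067))):
    u,v=proj(c,p).round().astype(int);print(n,u,v,brass(im,(u-15,v-15,u+15,v+15)))
E
```

```text
2.1 [ 0.5208 -0.0885  0.2567] [-0.0005 -0.093   0.9957  0.0004] [-0.191   0.2635  1.8289  0.0006  1.0504 -1.9484] 0.0005220660466299099
knobA 289 114 [(23, np.float64(288.17), np.float64(112.0)), (4, np.float64(274.25), np.float64(127.25))]
pinA 220 113 [(67, np.float64(231.22), np.float64(117.43)), (29, np.float64(220.31), np.float64(115.55)), (14, np.float64(214.86), np.float64(116.93))]
```

View pics/wA.png

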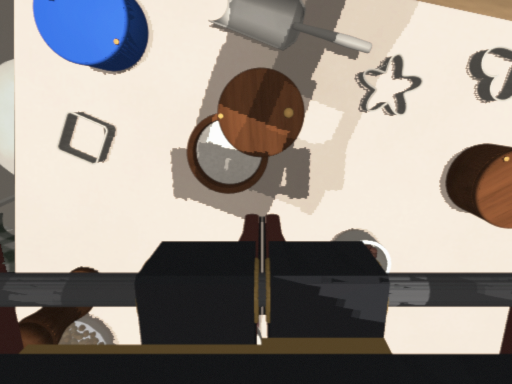

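Knob A is at (288,112), pin A at (220,115.5), and the box ring is centred near (228,152).

```bash
python3 - <<'E'
from h import *
import json
s=json.load(open('wA.json'));w=cam('wrist',s);t=cam('top');sc=cam('scene')
k=(288.2,112);p=(220.3,115.5)
K=onz(w,*k,.076);print('knob',K,tri(ray(w,*k),ray(t,284,202.3)),tri(ray(w,*k),ray(sc,270,220.2)))
P=onz(w,*p,.067);print('pin',P,tri(ray(w,*p),ray(t,306.2,199)),tri(ray(w,*p),ray(sc,293,232.5)))
im=cv2.imread('pics/wA.png');h=cv2.cvtColor(im,cv2.COLOR_BGR2HSV)
m=(((h[...,0]<15)|(h[...,0]>170))&(h[...,1]>110)&(h[...,2]<170)).astype(np.uint8);m[:60]=0;m[210:]=0;m[:,:180]=0;m[:,310:]=0
c=max(cv2.findContours(m,0,1)[0],key=cv2.contourArea)[:,0]
def fit(Q):
    A=np.c_[2*Q,np.ones(len(Q))];x=np.linalg.lstsq(A,(Q**2).sum(1),rcond=None)[0];return x[:2],np.sqrt(x[2]+x[:2]@x[:2])
a=np.array([q for q in c if q[0]<205 and q[1]>130 or q[1]>175]);b=np.array([q for q in c if (q[1]<105 and q[0]>225) or q[0]>285])
C,rc=fit(np.array([onz(w,*q,.057)[:2] for q in a]));print('box',C,rc)
L,rl=fit(np.array([onz(w,*q,.066)[:2] for q in b]));print('lid',L,rl)
an=lambda v:np.degrees(np.arctan2(v[1],v[0]))
print('shut dir',an(C-P[:2]),np.linalg.norm(C-P[:2]),'knob dir',an((K-P)[:2]),np.linalg.norm((K-P)[:2]))
E
```

```text
knob [ 0.4552 -0.0747  0.076 ] (array([ 0.4557, -0.0741,  0.0771]), np.float64(0.001728784007013607)) (array([ 0.4551, -0.0748,  0.0779]), np.float64(0.00017175065851379644))
pin [ 0.4715 -0.142   0.067 ] (array([ 0.4723, -0.144 ,  0.0514]), np.float64(0.00033023682968225473)) (array([ 0.4715, -0.1418,  0.0687]), np.float64(2.1081595946982138e-05))
box [ 0.511  -0.1294] 0.04340072848250097
lid [ 0.4616 -0.1016] 0.04367852650029115
shut dir 17.742140225188656 0.041413109653329394 knob dir 103.69119705141429 0.06923502061895763
```

Call:
move_arm(rows=[[0,0.12,0.03,0.08,0],[0,0.24,0.06,0.16,-0.02],[0,0.297,0.082,0.28,-0.035],[0,0.297,0.082,0.4,-0.035],[0,0.297,0.082,0.45,-0.035]])

```text
time: 2.65
position: [0.4262, -0.0791, 0.12]
ee_rot: [-0.002, -0.121, 0.993, 0.001]
contact_force: [0.0, -0.5, 0.1]
gripper_width: 0.0006
grasp_force: 0.0
```

Call:
move_arm(rows=[[0,0,0,0.05,0],[0,0,0,0.08,0],[0,0,0,0.09,0],[0,0,0,0.09,0]])

```text
time: 3.05
position: [0.4288, -0.0807, 0.0951]
ee_rot: [-0.0, -0.12, 0.993, 0.0]
contact_force: [-0.6, -1.1, -0.2]
gripper_width: 0.0003
grasp_force: 0.0
```

```bash
cat >> h.py <<'E'
def plan(P,thetas,off,sgn,rad=.07,z=.0895,face=(-1,0)):
    """rows for the tool to stand 'off' behind the knob at angles thetas (deg); sgn -1 clockwise. face: tool axis pushed along"""
    s=get_state();q=s['ee_rot'];M=R.from_quat([q[1],q[2],q[3],q[0]]).as_matrix()
    a0=np.degrees(np.arctan2(M[1,0],M[0,0]))
    print('t',s['time'],s['position'],'xang',a0,'F',s['contact_force'],'q6',s['joint_positions'][5])
    fa=np.degrees(np.arctan2(-face[1],face[0])) # face dir angle rel. to tool x, seen from above
    for th in thetas:
        e=np.array([np.cos(np.radians(th)),np.sin(np.radians(th))]);u=sgn*np.array([-e[1],e[0]])
        g=np.r_[P[:2]+rad*e-off*u,z];d=M.T@(g-s['position'])/.3
        want=np.degrees(np.arctan2(u[1],u[0]))-fa
        tn=-((want-a0+180)%360-180)/np.degrees(1.5)
        print(th,(d).round(3),round(tn,3),g.round(4))
E
python3 - <<'E'
from h import *
plan([.4715,-.142],[103,97,91,85,79],.015,-1)
E
```

```text
t 3.05 [ 0.4288 -0.0807  0.0951] xang -166.19945152184405 F [-0.5702 -1.1364 -0.1607] q6 -2.025004185212047
103 [-0.043  0.001  0.019] 0.009 [ 0.4411 -0.0772  0.0895]
97 [-0.068  0.005  0.019] 0.079 [ 0.4481 -0.0743  0.0895]
91 [-0.092  0.006  0.019] 0.149 [ 0.4553 -0.0723  0.0895]
85 [-0.117  0.004  0.019] 0.219 [ 0.4627 -0.071   0.0895]
79 [-0.142  0.     0.019] 0.289 [ 0.4701 -0.0704  0.0895]
```

Call:
move_arm(rows=[[0,0,0,0.019,0],[0,-0.02,0,0.019,0.01],[0,-0.04,0,0.019,0.01],[0,-0.055,0.003,0.019,0.04],[0,-0.07,0.005,0.019,0.08]])

```text
time: 3.55
position: [0.4498, -0.0749, 0.0897]
ee_rot: [0.0, -0.059, 0.998, -0.0]
contact_force: [-0.1, 0.1, 0.8]
gripper_width: 0.0004
grasp_force: 0.2
```

```bash
python3 - <<'E'
from h import *
plan([.4715,-.142],[97,94,91,88,85,82,79],.015,-1)
im=np.ascontiguousarray(imaging.capture('top')[:,:,::-1]);print(brass(im,(270,165,325,225)))
im2=np.ascontiguousarray(imaging.capture('scene')[:,:,::-1])
cv2.imwrite('pics/m1.png',np.hstack([cv2.resize(im[165:225,270:325],(400,436)),cv2.resize(im2[180:260,245:325],(400,436))]))
E
```

```text
t 3.55 [ 0.4498 -0.0749  0.0897] xang -173.26838286017258 F [-0.0991  0.0873  0.827 ] q6 -1.879363039543374
97 [0.005 0.003 0.001] -0.003 [ 0.4481 -0.0743  0.0895]
94 [-0.007  0.005  0.001] 0.032 [ 0.4517 -0.0732  0.0895]
91 [-0.019  0.007  0.001] 0.067 [ 0.4553 -0.0723  0.0895]
88 [-0.032  0.008  0.001] 0.102 [ 0.459  -0.0715  0.0895]
85 [-0.044  0.008  0.001] 0.137 [ 0.4627 -0.071   0.0895]
82 [-0.057  0.008  0.001] 0.171 [ 0.4664 -0.0706  0.0895]
79 [-0.069  0.007  0.001] 0.206 [ 0.4701 -0.0704  0.0895]
[]
```

View pics/m1.png

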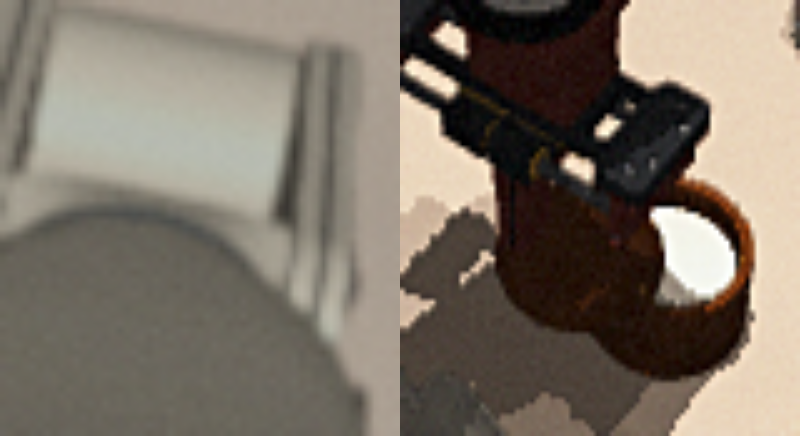

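The arm hides the top view. The scene view shows the fingertips at the knob, with white salt visible at right. I'll keep pushing along the arc.

Call:
move_arm(rows=[[0,-0.01,0.005,0.001,0.03],[0,-0.025,0.007,0.001,0.08],[0,-0.04,0.008,0.001,0.13],[0,-0.055,0.008,0.001,0.17],[0,-0.07,0.007,0.001,0.21]])

```text
time: 4.15
position: [0.4697, -0.0703, 0.0892]
ee_rot: [0.0, 0.098, 0.995, -0.0]
contact_force: [-0.9, -0.7, -0.0]
gripper_width: 0.0005
grasp_force: 0.3
```

```bash
python3 - <<'E'
from h import *
plan([.4715,-.142],[76,73,70,67,64,61,58,55],.015,-1)
im2=np.ascontiguousarray(imaging.capture('scene')[:,:,::-1])
h=cv2.cvtColor(im2,cv2.COLOR_BGR2HSV)[205:245,285:325];o=cv2.cvtColor(cv2.imread('pics/scene0.png'),cv2.COLOR_BGR2HSV)[205:245,285:325];o1=cv2.imread('pics/m1.png')
for x in(o,h):
    m=(x[...,1]<35)&(x[...,2]>170);print('salt px',m.sum(),np.argwhere(m).mean(0))
cv2.imwrite('pics/m2.png',cv2.resize(im2[180:260,245:325],(600,600)))
E
```

```text
t 4.15 [ 0.4697 -0.0703  0.0892] xang 168.76601278984626 F [-0.8638 -0.6847 -0.0351] q6 -1.5483691237672297
76 [-0.014  0.002 -0.001] 0.032 [ 0.4739 -0.0705  0.0895]
73 [-0.026  0.004 -0.001] 0.067 [ 0.4776 -0.0707  0.0895]
70 [-0.039  0.005 -0.001] 0.102 [ 0.4813 -0.0711  0.0895]
67 [-0.051  0.005 -0.001] 0.137 [ 0.485  -0.0717  0.0895]
64 [-0.063  0.005 -0.001] 0.172 [ 0.4887 -0.0725  0.0895]
61 [-0.076  0.004 -0.001] 0.207 [ 0.4923 -0.0735  0.0895]
58 [-0.088  0.003 -0.001] 0.242 [ 0.4959 -0.0747  0.0895]
55 [-0.101  0.001 -0.001] 0.277 [ 0.4994 -0.0761  0.0895]
salt px 232 [21.4267 17.1681]
salt px 81 [19.0123 20.716 ]
```

View pics/m2.png

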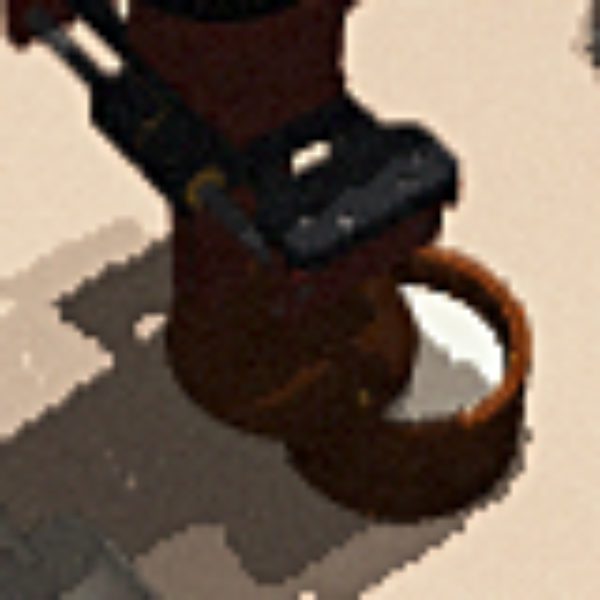

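The lid now covers more of the box than before, so the knob is moving. I'll continue.

Call:
move_arm(rows=[[0,-0.018,0.003,-0.001,0.045],[0,-0.038,0.005,-0.001,0.1],[0,-0.058,0.005,-0.001,0.155],[0,-0.08,0.004,-0.001,0.215],[0,-0.1,0.001,-0.001,0.275]])

```text
time: 4.7
position: [0.4991, -0.0759, 0.0894]
ee_rot: [-0.0, 0.3, 0.954, -0.0]
contact_force: [-0.2, -0.2, -0.3]
gripper_width: 0.0005
grasp_force: 0.3
```

```bash
python3 - <<'E'
from h import *
plan([.4715,-.142],[52,48,44,40,36,32,28,24,20],.015,-1)
E
```

```text
t 4.7 [ 0.4991 -0.0759  0.0894] xang 145.11736086715837 F [-0.2138 -0.2103 -0.3257] q6 -1.1364453582454401
52 [-0.013  0.003 -0.   ] 0.036 [ 0.5028 -0.0776  0.0895]
48 [-0.03   0.005 -0.   ] 0.083 [ 0.5072 -0.0799  0.0895]
44 [-0.047  0.005 -0.   ] 0.129 [ 0.5114 -0.0826  0.0895]
40 [-0.063  0.005 -0.   ] 0.176 [ 0.5155 -0.0855  0.0895]
36 [-0.08   0.004 -0.   ] 0.222 [ 0.5193 -0.0887  0.0895]
32 [-0.096  0.001 -0.   ] 0.269 [ 0.5229 -0.0922  0.0895]
28 [-0.112 -0.003 -0.   ] 0.316 [ 0.5263 -0.0959  0.0895]
24 [-0.128 -0.008 -0.   ] 0.362 [ 0.5293 -0.0998  0.0895]
20 [-0.144 -0.014 -0.   ] 0.409 [ 0.5321 -0.104   0.0895]
```

Call:
move_arm(rows=[[0,-0.022,0.004,0,0.06],[0,-0.042,0.005,0,0.115],[0,-0.063,0.005,0,0.175],[0,-0.08,0.004,0,0.22],[0,-0.096,0.001,0,0.27]])

```text
time: 5.2
position: [0.5227, -0.0922, 0.0894]
ee_rot: [-0.0, 0.485, 0.874, -0.0]
contact_force: [-1.3, 0.6, 0.7]
gripper_width: 0.0006
grasp_force: 0.3
```

```bash
python3 - <<'E'
from h import *
plan([.4715,-.142],[32,30,28,26,24,22,20,18,16],.015,-1)
im2=np.ascontiguousarray(imaging.capture('scene')[:,:,::-1])
cv2.imwrite('pics/m3.png',cv2.resize(im2[180:260,245:325],(600,600)))
E
```

```text
t 5.2 [ 0.5227 -0.0922  0.0894] xang 121.95523511332368 F [-1.3011  0.6333  0.7279] q6 -0.7546352060021339
32 [-0.     0.001 -0.   ] -0.001 [ 0.5229 -0.0922  0.0895]
30 [-0.009  0.002 -0.   ] 0.023 [ 0.5246 -0.094   0.0895]
28 [-0.017  0.004 -0.   ] 0.046 [ 0.5263 -0.0959  0.0895]
26 [-0.025  0.005 -0.   ] 0.069 [ 0.5278 -0.0978  0.0895]
24 [-0.033  0.005 -0.   ] 0.093 [ 0.5293 -0.0998  0.0895]
22 [-0.042  0.006 -0.   ] 0.116 [ 0.5308 -0.1019  0.0895]
20 [-0.05   0.006 -0.   ] 0.139 [ 0.5321 -0.104   0.0895]
18 [-0.058  0.006 -0.   ] 0.162 [ 0.5334 -0.1061  0.0895]
16 [-0.067  0.006 -0.   ] 0.186 [ 0.5347 -0.1083  0.0895]
```

View pics/m3.png

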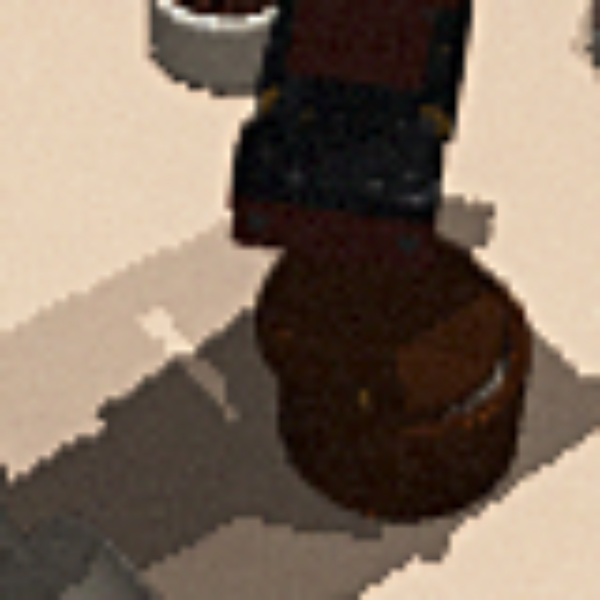

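The lid is nearly shut and the box hasn't moved. I'll finish slowly while watching the force.

Call:
move_arm(rows=[[0,-0.012,0.003,0,0.03],[0,-0.024,0.005,0,0.06],[0,-0.036,0.006,0,0.09],[0,-0.044,0.006,0,0.12],[0,-0.048,0.006,0,0.14]])

```text
time: 5.75
position: [0.5319, -0.1034, 0.0894]
ee_rot: [0.0, 0.574, 0.819, 0.0]
contact_force: [0.6, 0.5, -0.6]
gripper_width: 0.0005
grasp_force: 0.1
```

Call:
move_arm(rows=[[0,-0.002,0,0,0.01],[0,-0.004,0,0,0.01]])

```text
time: 5.95
position: [0.5323, -0.1044, 0.0894]
ee_rot: [0.0, 0.58, 0.815, 0.0]
contact_force: [1.0, 0.5, -0.0]
gripper_width: 0.0007
grasp_force: 0.1
```

```bash
cat > chk.py <<'E'
from h import *
plan([.4715,-.142],[20,19,18,17,16,15,14],.015,-1)
im=np.ascontiguousarray(imaging.capture('scene')[:,:,::-1]);im0=cv2.imread('pics/scene0.png');c=cam('scene')
# silver/white crescent & pin & box front outline shift in scene view
for x in(im0,im):
    h=cv2.cvtColor(x,cv2.COLOR_BGR2HSV)[205:250,280:325]
    m=(h[...,1]<60)&(h[...,2]>90);print('salt',m.sum())
    h=cv2.cvtColor(x,cv2.COLOR_BGR2HSV)[225:240,285:300]
    m=(h[...,0]>14)&(h[...,0]<30)&(h[...,1]>110)&(h[...,2]>70);print('pin',np.argwhere(m).tolist())
f=np.array([get_state()['contact_force']]);print(f)
cv2.imwrite('pics/cur.png',im)
E
python3 chk.py
```

```text
t 5.95 [ 0.5323 -0.1044  0.0894] xang 109.1460877101169 F [ 0.9565  0.4811 -0.0264] q6 -0.5498043740993634
20 [ 0.002 -0.    -0.   ] -0.01 [ 0.5321 -0.104   0.0895]
19 [-0.003  0.001 -0.   ] 0.002 [ 0.5328 -0.105   0.0895]
18 [-0.007  0.002 -0.   ] 0.013 [ 0.5334 -0.1061  0.0895]
17 [-0.011  0.002 -0.   ] 0.025 [ 0.5341 -0.1072  0.0895]
16 [-0.015  0.003 -0.   ] 0.037 [ 0.5347 -0.1083  0.0895]
15 [-0.019  0.004 -0.   ] 0.048 [ 0.5352 -0.1094  0.0895]
14 [-0.023  0.004 -0.   ] 0.06 [ 0.5358 -0.1105  0.0895]
salt 699
pin [[7, 8], [8, 8], [9, 8]]
salt 238
pin [[7, 8], [8, 8]]
[[0.1029 0.5984 0.1308]]
```

Call:
move_arm(rows=[[0,-0.004,0.001,0,0.01],[0,-0.005,0.001,0,0.01],[0,-0.005,0.001,0,0.01]])

```text
time: 6.3
position: [0.533, -0.1057, 0.0893]
ee_rot: [-0.0, 0.586, 0.81, -0.0]
contact_force: [-0.6, 1.3, -0.7]
gripper_width: 0.0003
grasp_force: 0.4
```

Call:
move_arm(rows=[[0,-0.002,0.001,0,0.01],[0,-0.003,0.001,0,0.01],[0,-0.003,0.001,0,0.01]])

```text
time: 6.6
position: [0.5334, -0.1062, 0.0893]
ee_rot: [-0.0, 0.592, 0.806, -0.0]
contact_force: [-0.6, 3.9, 0.3]
gripper_width: 0.0006
grasp_force: 1.5
```

Call:
move_arm(rows=[[0,-0.002,0,0,0],[0,-0.003,0,0,0],[0,-0.003,0,0,0]])

```text
time: 6.9
position: [0.534, -0.1074, 0.0894]
ee_rot: [0.0, 0.592, 0.806, 0.0]
contact_force: [-0.6, 3.3, -0.3]
gripper_width: 0.001
grasp_force: 1.4
```

```bash
python3 chk.py
```

```text
t 6.9 [ 0.534  -0.1074  0.0894] xang 107.35839566647073 F [-0.6145  3.3079 -0.3371] q6 -0.5233144887480237
20 [ 0.013 -0.003 -0.   ] -0.031 [ 0.5321 -0.104   0.0895]
19 [ 0.009 -0.001 -0.   ] -0.019 [ 0.5328 -0.105   0.0895]
18 [ 0.005 -0.001 -0.   ] -0.007 [ 0.5334 -0.1061  0.0895]
17 [ 0.001  0.    -0.   ] 0.004 [ 0.5341 -0.1072  0.0895]
16 [-0.004  0.001 -0.   ] 0.016 [ 0.5347 -0.1083  0.0895]
15 [-0.008  0.002 -0.   ] 0.027 [ 0.5352 -0.1094  0.0895]
14 [-0.012  0.003 -0.   ] 0.039 [ 0.5358 -0.1105  0.0895]
salt 699
pin [[7, 8], [8, 8], [9, 8]]
salt 196
pin []
[[-0.0205  2.6868  1.0492]]
```

Contact at the stop shows as a force rise to 3–4 N at 17°, against 17.7° expected. Now I'll retreat, lift and check A with the wrist camera.

Call:
move_arm(rows=[[0,0.03,0,0,0],[0,0.05,0,-0.03,0],[0,0.05,0,-0.18,0],[0,0.0,0,-0.33,0],[0,-0.1,0,-0.45,0]])

```text
time: 7.45
position: [0.5429, -0.1349, 0.2274]
ee_rot: [0.001, 0.591, 0.806, 0.0]
contact_force: [1.2, -0.5, 1.3]
gripper_width: 0.0007
grasp_force: 0.0
```

Call:
move_arm(rows=[[0,-0.1,0,-0.1,0],[0,-0.16,0,-0.12,0],[0,-0.16,0,-0.12,0],[0,-0.16,0,-0.12,0]])

```text
time: 7.85
position: [0.5561, -0.1813, 0.259]
ee_rot: [-0.001, 0.593, 0.806, -0.0]
contact_force: [0.0, 1.0, -0.3]
gripper_width: 0.0005
grasp_force: 0.0
```

```bash
python3 - <<'E'
from h import *
s=get_state();print(s['time'],s['position'],s['ee_rot'])
im=np.ascontiguousarray(imaging.capture('wrist')[:,:,::-1]);w=cam('wrist',s)
for n,p in(('pin',(.4715,-.142,.067)),('knob',(.5382,-.1207,.076)),('C',(.511,-.129,.067))):
    u,v=proj(w,p);print(n,u,v)
    if n!='C':
        for b in brass(im,(int(u)-12,int(v)-12,int(u)+12,int(v)+12)): print(b,onz(w,b[1],b[2],p[2]))
    else: cv2.imwrite('pics/v1.png',cv2.resize(im[max(0,int(v)-80):int(v)+80,max(0,int(u)-80):int(u)+80],(600,600)))
E
```

```text
7.85 [ 0.5561 -0.1813  0.259 ] [-0.0012  0.5926  0.8055 -0.0003]
pin 194.79583356628694 110.86649625561833
(7, np.float64(195.0), np.float64(110.29)) [ 0.4716 -0.1414  0.067 ]
knob 262.4785427567816 110.48925371963885
(62, np.float64(252.6), np.float64(102.02)) [ 0.5263 -0.1158  0.076 ]
(69, np.float64(262.0), np.float64(112.0)) [ 0.5382 -0.1223  0.076 ]
C 234.9673845280447 110.2287431542128
```

View pics/v1.png

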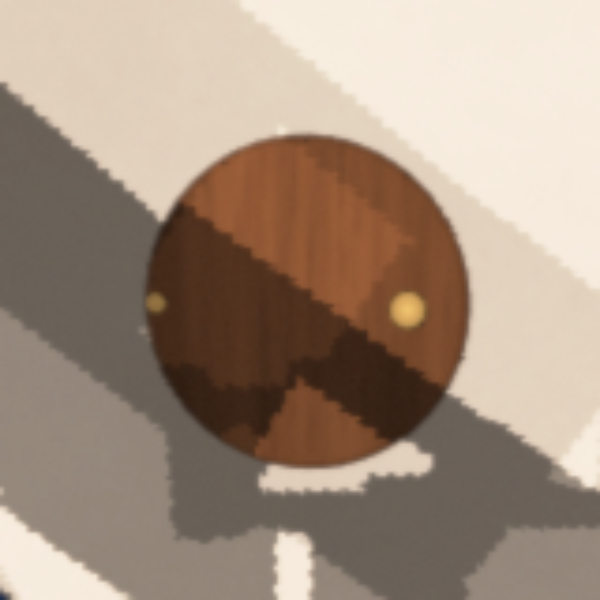

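A is shut: the knob is opposite the pin, the lid is flush, and the pin hasn't moved. Next is B.

Call:
move_arm(rows=[[0,0.16,0.04,0,0.09],[0,0.32,0.08,0,0.18],[0,0.48,0.12,0,0.27],[0,0.64,0.16,0,0.36],[0,0.8,0.2,0,0.45]])

```text
time: 8.4
position: [0.5412, 0.0641, 0.2587]
ee_rot: [-0.001, 0.825, 0.565, -0.001]
contact_force: [2.0, -0.4, -0.5]
gripper_width: 0.0004
grasp_force: 0.0
```

```bash
python3 - <<'E'
from h import *
plan([.459,.164],[41],.031,1,z=.13,face=(0,-1))
E
```

```text
t 8.4 [0.5412 0.0641 0.2587] xang 68.81482590306734 F [ 2.0287 -0.43   -0.4819] q6 0.4655954931511625
41 [ 0.37  -0.174  0.429] 0.324 [0.5322 0.1865 0.13  ]
```

Call:
move_arm(rows=[[0,0.13,-0.06,0.06,0.08],[0,0.26,-0.12,0.15,0.16],[0,0.37,-0.174,0.27,0.24],[0,0.37,-0.174,0.39,0.324],[0,0.37,-0.174,0.5,0.324]])

```text
time: 8.9
position: [0.5313, 0.1856, 0.1073]
ee_rot: [-0.0, 0.936, 0.352, -0.002]
contact_force: [0.3, -0.0, -0.2]
gripper_width: 0.0003
grasp_force: 0.0
```

Call:
move_arm(rows=[[0,0,0,0.04,0],[0,0,0,0.04,0]])

```text
time: 9.1
position: [0.5317, 0.1836, 0.096]
ee_rot: [-0.0, 0.936, 0.353, -0.003]
contact_force: [-0.0, -0.7, 0.8]
gripper_width: 0.0005
grasp_force: 0.0
```

```bash
python3 - <<'E'
from h import *
plan([.459,.164],[41,45,50,55,60],.0185,1,face=(0,-1))
E
```

```text
t 9.1 [0.5317 0.1836 0.096 ] xang 41.29459440216154 F [-0.0294 -0.6928  0.7884] q6 1.1612970753892036
41 [ 0.008 -0.048  0.022] 0.003 [0.524  0.196  0.0895]
45 [ 0.012 -0.064  0.022] -0.043 [0.5216 0.2004 0.0895]
50 [ 0.015 -0.085  0.022] -0.101 [0.5182 0.2057 0.0895]
55 [ 0.016 -0.106  0.022] -0.159 [0.5143 0.2107 0.0895]
60 [ 0.016 -0.127  0.022] -0.218 [0.51   0.2154 0.0895]
```

Call:
move_arm(rows=[[0,0.004,0,0.021,0],[0,0.008,-0.025,0.021,0],[0,0.01,-0.05,0.021,0],[0,0.012,-0.065,0.021,-0.04],[0,0.015,-0.085,0.021,-0.1]])

```text
time: 9.6
position: [0.5208, 0.2065, 0.0933]
ee_rot: [0.0, 0.906, 0.422, 0.001]
contact_force: [-0.4, 0.7, 0.5]
gripper_width: 0.0004
grasp_force: 0.2
```

```bash
python3 - <<'E'
from h import *
plan([.459,.164],[54,58,62,66,70,74],.0185,1,face=(0,-1))
im=np.ascontiguousarray(imaging.capture('scene')[:,:,::-1]);cv2.imwrite('pics/b1.png',im)
im0=cv2.imread('pics/scene0.png')
# salt seen in B (right front side uncovered)
for x in(im0,im):
    h=cv2.cvtColor(x,cv2.COLOR_BGR2HSV)[158:185,200:232];print(((h[...,1]<60)&(h[...,2]>90)).sum())
E
```

```text
t 9.6 [0.5208 0.2065 0.0933] xang 49.9832848326744 F [-0.3833  0.6528  0.4714] q6 1.0546333924749536
54 [-0.004 -0.022  0.013] -0.047 [0.5151 0.2098 0.0895]
58 [-0.001 -0.038  0.012] -0.093 [0.5118 0.2136 0.0895]
62 [-0.    -0.055  0.012] -0.14 [0.5082 0.2171 0.0895]
66 [ 0.    -0.072  0.012] -0.186 [0.5044 0.2204 0.0895]
70 [-0.001 -0.089  0.012] -0.233 [0.5003 0.2235 0.0895]
74 [-0.003 -0.105  0.012] -0.279 [0.4961 0.2262 0.0895]
129
151
```

Call:
move_arm(rows=[[0,0,0,0,0]])

```text
time: 9.75
position: [0.5208, 0.2065, 0.093]
ee_rot: [0.0, 0.907, 0.421, 0.001]
contact_force: [0.4, -0.3, -0.2]
gripper_width: 0.0004
grasp_force: 0.0
```

I can't rule out that the tip went over the knob at this height. I'll back off, go lower and push again.

Call:
move_arm(rows=[[0,0,0.03,0,0],[0,0,0.07,0,0],[0,0,0.085,0,0.07],[0,0,0.085,0.01,0.1],[0,0,0.085,0.011,0.1]])

```text
time: 10.25
position: [0.541, 0.1884, 0.0886]
ee_rot: [0.0, 0.936, 0.351, -0.0]
contact_force: [0.1, -0.1, 0.2]
gripper_width: 0.0001
grasp_force: 0.0
```

```bash
python3 - <<'E'
from h import *
plan([.459,.164],[41,45,50,55,60],.0185,1,face=(0,-1))
s=get_state();w=cam('wrist',s);im=np.ascontiguousarray(imaging.capture('wrist')[:,:,::-1]);cv2.imwrite('pics/wb2.png',im)
for th in(41,45,50,54,58):
    a=np.radians(th);print(th,proj(w,(.459+.07*np.cos(a),.164+.07*np.sin(a),.074)))
u,v=proj(w,(.51,.216,.074)).astype(int);print(sorted(brass(im,(max(0,u-60),max(0,v-60),u+60,v+60)))[-5:])
E
```

```text
t 10.25 [0.541  0.1884 0.0886] xang 41.094401306963206 F [ 0.1086 -0.1104  0.1667] q6 1.1680246767275244
41 [-0.026 -0.056 -0.003] 0.001 [0.524  0.196  0.0895]
45 [-0.022 -0.073 -0.003] -0.045 [0.5216 0.2004 0.0895]
50 [-0.019 -0.093 -0.003] -0.104 [0.5182 0.2057 0.0895]
55 [-0.018 -0.114 -0.003] -0.162 [0.5143 0.2107 0.0895]
60 [-0.019 -0.136 -0.003] -0.22 [0.51   0.2154 0.0895]
41 [194.724  249.4696]
45 [185.7722 249.7438]
50 [174.7131 250.8933]
54 [166.0383 252.4495]
58 [157.5753 254.5589]
[]
```

Call:
move_arm(rows=[[0,-0.02,-0.02,-0.002,0],[0,-0.026,-0.055,-0.002,0],[0,-0.022,-0.073,-0.002,-0.045],[0,-0.019,-0.093,-0.002,-0.1],[0,-0.018,-0.114,-0.002,-0.16]])

```text
time: 10.8
position: [0.5126, 0.2121, 0.0895]
ee_rot: [0.0, 0.886, 0.464, -0.0]
contact_force: [0.3, -0.2, -0.3]
gripper_width: 0.0006
grasp_force: 0.2
```

```bash
python3 - <<'E'
from h import *
plan([.459,.164],[60,65,70,75,80],.0185,1,face=(0,-1))
im=np.ascontiguousarray(imaging.capture('scene')[:,:,::-1])
cv2.imwrite('pics/b2.png',cv2.resize(im[130:210,175:255],(600,600)))
E
```

```text
t 10.8 [0.5126 0.2121 0.0895] xang 55.23644592052628 F [ 0.2667 -0.1936 -0.3038] q6 0.9777179981554462
60 [ 0.004 -0.013  0.   ] -0.055 [0.51   0.2154 0.0895]
65 [ 0.007 -0.034  0.   ] -0.114 [0.5053 0.2196 0.0895]
70 [ 0.008 -0.055  0.   ] -0.172 [0.5003 0.2235 0.0895]
75 [ 0.007 -0.076  0.   ] -0.23 [0.495  0.2268 0.0895]
80 [ 0.004 -0.097  0.   ] -0.288 [0.4894 0.2297 0.0895]
```

Call:
move_arm(rows=[[0,0.004,-0.013,0,-0.055],[0,0.007,-0.034,0,-0.115],[0,0.008,-0.055,0,-0.17],[0,0.007,-0.076,0,-0.23],[0,0.004,-0.097,0,-0.29]])

```text
time: 11.35
position: [0.4899, 0.2298, 0.0896]
ee_rot: [0.0, 0.766, 0.643, 0.0]
contact_force: [-0.1, 0.0, 0.2]
gripper_width: 0.0006
grasp_force: 0.2
```

```bash
python3 - <<'E'
from h import *
plan([.459,.164],[85,90,95,100,105],.0185,1,face=(0,-1))
im=np.ascontiguousarray(imaging.capture('scene')[:,:,::-1]);im0=cv2.imread('pics/scene0.png')
for x in(im0,im):
    h=cv2.cvtColor(x,cv2.COLOR_BGR2HSV);S=h[...,1];
    c=cam('scene')
    for p in((.5,.165,.05),(.51,.175,.05),(.50,.155,.05)):
        u,v=proj(c,p).round().astype(int);print(u,v,h[v,u],end=' ')
    print()
E
```

```text
t 11.35 [0.4899 0.2298 0.0896] xang 80.06160615903003 F [-0.0562  0.0145  0.2454] q6 0.589947534082894
85 [ 0.004 -0.022  0.   ] -0.057 [0.4835 0.2321 0.0895]
90 [ 0.007 -0.043  0.   ] -0.116 [0.4775 0.234  0.0895]
95 [ 0.008 -0.064  0.   ] -0.174 [0.4713 0.2353 0.0895]
100 [ 0.007 -0.085  0.   ] -0.232 [0.4651 0.2361 0.0895]
105 [ 0.004 -0.106  0.   ] -0.29 [0.4588 0.2364 0.0895]
223 177 [ 11 210 102] 224 174 [ 11 204 105] 226 179 [ 14 244  24] 
223 177 [ 18  39 152] 224 174 [ 20  40 147] 226 179 [ 12 207  48]
```

Salt now shows in B, so the lid is turning. I'll continue.

Call:
move_arm(rows=[[0,0.004,-0.022,0,-0.057],[0,0.007,-0.043,0,-0.116],[0,0.008,-0.064,0,-0.174],[0,0.007,-0.085,0,-0.232],[0,0.004,-0.106,0,-0.29]])

```text
time: 11.9
position: [0.459, 0.2363, 0.0896]
ee_rot: [0.0, 0.61, 0.793, 0.0]
contact_force: [0.3, 0.5, -0.4]
gripper_width: 0.0004
grasp_force: 0.3
```

Call:
move_arm(rows=[[0,0.004,-0.022,0,-0.057],[0,0.007,-0.043,0,-0.116],[0,0.008,-0.064,0,-0.174],[0,0.007,-0.085,0,-0.232],[0,0.004,-0.106,0,-0.29]])

```text
time: 12.4
position: [0.4279, 0.2292, 0.0896]
ee_rot: [0.0, 0.424, 0.906, 0.0]
contact_force: [0.4, 0.7, 0.0]
gripper_width: 0.0004
grasp_force: 0.2
```

```bash
python3 - <<'E'
from h import *
plan([.459,.164],[135,140,145,150,155,160],.0185,1,face=(0,-1))
im=np.ascontiguousarray(imaging.capture('scene')[:,:,::-1])
c=cam('scene')
for th in (110,120,130,140):
    a=np.radians(th);print(th,proj(c,(.459+.07*np.cos(a),.164+.07*np.sin(a),.074)))
print(brass(im,(165,145,225,200)))
cv2.imwrite('pics/b3.png',cv2.resize(im[130:210,165:245],(600,600)))
E
```

```text
t 12.4 [0.4279 0.2292 0.0896] xang 129.80759554989797 F [0.3597 0.6555 0.0024] q6 -0.2276317140422553
135 [ 0.005 -0.019  0.   ] -0.06 [0.4226 0.2266 0.0895]
140 [ 0.007 -0.04   0.   ] -0.119 [0.4173 0.2232 0.0895]
145 [ 0.008 -0.061  0.   ] -0.177 [0.4123 0.2193 0.0895]
150 [ 0.007 -0.082  0.   ] -0.235 [0.4076 0.215  0.0895]
155 [ 0.004 -0.103  0.   ] -0.293 [0.4034 0.2103 0.0895]
160 [-0.001 -0.124  0.   ] -0.351 [0.3995 0.2053 0.0895]
110 [193.1018 172.3309]
120 [191.319  174.8986]
130 [190.1623 177.6135]
140 [189.6811 180.3975]
[(5, np.float64(218.0), np.float64(164.2)), (2, np.float64(210.5), np.float64(165.5)), (1, np.float64(214.0), np.float64(165.0)), (2, np.float64(222.5), np.float64(165.0)), (1, np.float64(208.0), np.float64(167.0)), (1, np.float64(224.0), np.float64(180.0))]
```

```bash
python3 - <<'E'
from h import *
im=cv2.imread('pics/b3.png');im=cv2.resize(im,(80,80),interpolation=cv2.INTER_AREA)  # origin (165,130)
h=cv2.cvtColor(im,cv2.COLOR_BGR2HSV)
for v in range(26,62,2): print(v+130,''.join('S' if s<60 and l>90 else 'b' if l<60 else 'r' if s>130 else '.' for hh,s,l in h[v,20:75]))
E
```

```text
156 bbbbbbbbbbrbb..................SSSSSSSSSSSSSSSSSS.SSSSS
158 bbbbbbbbbbrbbSSS..........SSSSSSSSSSSS..SSSSSSSSSSSSSSS
160 bbbbbbbbb...SSSSSSSSSSSSSSSSSSSSSSSSSSS.S.SSSSSS.SSSSSS
162 bbbbbbbbb.SSSSSSSSSSSSSSSSSSS.SSSSSSSSSSSSSSSSSS.SSSSSS
164 bbbbbbbbbbSSSSSSSSSSSSSSSSS..........SSSSSSS.SSSSSSSSSS
166 bbbbbbbbbb...SS.SSSSSS..rrrbbbbbbbbrbrrr..SSSSSSS.SSSSS
168 bbbbbbbbbb..SSSSSSS..rbbbbbbbbbbbbbbbbbbrrr.SSSSSSSSSSS
170 bbbbbbbbbbb........bbbbbbb.SSSSSSSSSSS.bbbrr.SSSSSSSSSS
172 bbbbbbbbbbbbbbbbbbbbbbbbb.SSSSSSSSSSSSSSS.brrSSSS.SSSSS
174 SS.bbbbbbbbbbbbbbbbbbbbbbbbbSSSSSSSSSSSSSS.rr.SSSSSSSSS
176 .S.bbbrbbbbbbbbbbbbbbbbbbbbbbbSSSSSSSSSSSSrrb.SSSSSSSSS
178 ..bbbbbbbbbbbbbbbbbbbbbbbbbbbb.SSSSSSSSS.rrbb.SSSSSSSSS
180 SbbbbbbbbbbbbbbbbbbbbbbbbbbbrbbSSSSSS.rrrbbbbbSSSSSSSSS
182 .bbbbbbbbbbbbbbbbbbbbbbbbbbbbbb..rbbbbbbbbbbbb.SSSSSSSS
184 ..bbbbbbbbbbbbbbbbbbbbbbbbbbbbbbbbbbbbbbbbbbbb..SSSSSSS
186 S.bbbbbbbbbbbbbbbbbbbbbbbbbbbbbbbbbbbbbbbbbbbb..SSSSSSS
188 ...bbbbbbbbbbbbbbbbbbbbbbbbbbbbbbbbbbbbbbbbbb..SSSSSSSS
190 ......bbbbbbbbbbbbbbbbbbbbbbbbbbbbbbbbbbbbbb...SSSSSSSS
```

B's lid is swung well aside. I'll continue.

Call:
move_arm(rows=[[0,0.005,-0.02,0,-0.06],[0,0.007,-0.04,0,-0.12],[0,0.008,-0.061,0,-0.177],[0,0.007,-0.082,0,-0.235],[0,0.004,-0.103,0,-0.293]])

```text
time: 12.95
position: [0.4036, 0.2103, 0.0896]
ee_rot: [0.0, 0.217, 0.976, 0.0]
contact_force: [-0.4, -0.2, 0.5]
gripper_width: 0.0007
grasp_force: 0.3
```

Call:
move_arm(rows=[[0,0.004,-0.022,0,-0.057],[0,0.007,-0.043,0,-0.116],[0,0.008,-0.064,0,-0.174],[0,0.007,-0.085,0,-0.232],[0,0.004,-0.106,0,-0.29]])

```text
time: 13.45
position: [0.3892, 0.1819, 0.0896]
ee_rot: [0.0, 0.001, 1.0, 0.0]
contact_force: [0.8, 0.8, -0.0]
gripper_width: 0.0004
grasp_force: 0.2
```

```bash
python3 - <<'E'
from h import *
plan([.459,.164],[182,184,186,188,190,192,194],.0185,1,face=(0,-1))
E
```

```text
t 13.45 [0.3892 0.1819 0.0896] xang 179.84595992202065 F [ 0.7968  0.7712 -0.0052] q6 -1.1585808536868738
182 [ 0.003 -0.006  0.   ] -0.025 [0.3884 0.18   0.0895]
184 [ 0.004 -0.014  0.   ] -0.048 [0.3879 0.1776 0.0895]
186 [ 0.006 -0.023  0.   ] -0.072 [0.3874 0.1751 0.0895]
188 [ 0.007 -0.031  0.   ] -0.095 [0.3871 0.1726 0.0895]
190 [ 0.008 -0.04   0.   ] -0.118 [0.3869 0.1701 0.0895]
192 [ 0.008 -0.048  0.   ] -0.141 [0.3867 0.1675 0.0895]
194 [ 0.008 -0.056  0.   ] -0.165 [0.3866 0.165  0.0895]
```

Call:
move_arm(rows=[[0,0.003,-0.006,0,-0.025],[0,0.004,-0.014,0,-0.048],[0,0.006,-0.02,0,-0.07],[0,0.006,-0.023,0,-0.07]])

```text
time: 13.85
position: [0.3874, 0.175, 0.0895]
ee_rot: [0.0, -0.05, 0.999, 0.0]
contact_force: [0.3, 1.1, -0.5]
gripper_width: 0.0003
grasp_force: 0.2
```

Call:
move_arm(rows=[[0,0,-0.002,0,-0.01],[0,0,-0.005,0,-0.015],[0,0,-0.005,0,-0.015]])

```text
time: 14.15
position: [0.3875, 0.1735, 0.0894]
ee_rot: [-0.0, -0.062, 0.998, -0.0]
contact_force: [-0.9, 0.9, 0.3]
gripper_width: 0.0005
grasp_force: 0.1
```

Call:
move_arm(rows=[[0,0,-0.002,0,-0.01],[0,0,-0.005,0,-0.015],[0,0,-0.005,0,-0.015]])

```text
time: 14.45
position: [0.3877, 0.1719, 0.0894]
ee_rot: [-0.0, -0.074, 0.997, -0.0]
contact_force: [-1.4, -0.1, 0.8]
gripper_width: 0.0004
grasp_force: 0.1
```

```bash
python3 - <<'E'
from h import *
plan([.459,.164],[188,190,192,194,196],.0185,1,face=(0,-1))
E
```

```text
t 14.45 [0.3877 0.1719 0.0894] xang -171.54203037709158 F [-1.3501 -0.119   0.7987] q6 -1.3290184786042036
188 [ 0.002  0.002 -0.   ] 0.005 [0.3871 0.1726 0.0895]
190 [ 0.004 -0.006 -0.   ] -0.018 [0.3869 0.1701 0.0895]
192 [ 0.005 -0.014 -0.   ] -0.041 [0.3867 0.1675 0.0895]
194 [ 0.007 -0.022 -0.   ] -0.064 [0.3866 0.165  0.0895]
196 [ 0.008 -0.031 -0.   ] -0.088 [0.3866 0.1625 0.0895]
```

Call:
move_arm(rows=[[0,0.001,-0.002,0,-0.01],[0,0.002,-0.004,0,-0.012],[0,0.002,-0.004,0,-0.012]])

```text
time: 14.75
position: [0.3874, 0.1707, 0.0894]
ee_rot: [0.0, -0.083, 0.997, 0.0]
contact_force: [0.1, 0.7, -0.3]
gripper_width: 0.0004
grasp_force: 0.1
```

Call:
move_arm(rows=[[0,0.001,-0.002,0,-0.01],[0,0.001,-0.004,0,-0.012],[0,0.001,-0.004,0,-0.012]])

```text
time: 15.05
position: [0.3872, 0.1694, 0.0894]
ee_rot: [-0.0, -0.092, 0.996, -0.0]
contact_force: [0.3, -0.2, 0.7]
gripper_width: 0.0001
grasp_force: 0.1
```

Call:
move_arm(rows=[[0,0.001,-0.002,0,-0.01],[0,0.001,-0.003,0,-0.012],[0,0.001,-0.003,0,-0.012]])

```text
time: 15.35
position: [0.387, 0.1685, 0.0894]
ee_rot: [-0.0, -0.101, 0.995, -0.0]
contact_force: [0.2, -0.9, 0.4]
gripper_width: 0.0007
grasp_force: 0.1
```

Call:
move_arm(rows=[[0,0,-0.002,0,-0.005],[0,0,-0.003,0,-0.01],[0,0,-0.003,0,-0.01]])

```text
time: 15.65
position: [0.3871, 0.1676, 0.0894]
ee_rot: [-0.0, -0.108, 0.994, -0.0]
contact_force: [0.2, -0.7, 0.4]
gripper_width: 0.0003
grasp_force: 0.1
```

Call:
move_arm(rows=[[0,0,-0.002,0,-0.005],[0,0,-0.003,0,-0.01],[0,0,-0.003,0,-0.01]])

```text
time: 15.95
position: [0.3874, 0.1668, 0.0894]
ee_rot: [-0.0, -0.116, 0.993, -0.0]
contact_force: [-0.8, 1.0, -0.1]
gripper_width: 0.0004
grasp_force: 0.1
```

Call:
move_arm(rows=[[0,0,-0.002,0,-0.005],[0,0,-0.003,0,-0.01],[0,0,-0.003,0,-0.01]])

```text
time: 16.25
position: [0.3876, 0.1659, 0.0894]
ee_rot: [0.0, -0.123, 0.992, -0.0]
contact_force: [-0.2, -0.5, 0.2]
gripper_width: 0.0004
grasp_force: 0.1
```

Call:
move_arm(rows=[[0,0,-0.002,0,-0.005],[0,0,-0.003,0,-0.005],[0,0,-0.003,0,-0.005]])

```text
time: 16.55
position: [0.3879, 0.165, 0.0894]
ee_rot: [-0.0, -0.127, 0.992, -0.0]
contact_force: [-0.8, 0.5, -0.8]
gripper_width: 0.0004
grasp_force: 0.1
```

Call:
move_arm(rows=[[0,0,-0.002,0,-0.005],[0,0,-0.003,0,-0.005],[0,0,-0.003,0,-0.005]])

```text
time: 16.85
position: [0.3881, 0.1642, 0.0894]
ee_rot: [-0.0, -0.13, 0.991, -0.0]
contact_force: [0.5, 1.2, 1.0]
gripper_width: 0.0004
grasp_force: 0.1
```

```bash
python3 - <<'E'
from h import *
F=[];c=cam('scene')
for i in range(4):
    im=np.ascontiguousarray(imaging.capture('scene')[:,:,::-1]);s=get_state();F.append(s['contact_force'])
print(np.mean(F,0),s['position'])
for th in (185,188,191):
    a=np.radians(th);print(th,proj(c,(.459+.07*np.cos(a),.164+.07*np.sin(a),.074)))
u,v=proj(c,(.39,.152,.074)).astype(int)
h=cv2.cvtColor(im,cv2.COLOR_BGR2HSV)
print(u,v)
for y in range(v-7,v+8): print(y,' '.join('%d/%d/%d'%tuple(h[y,x]) for x in range(u-6,u+7)))
cv2.imwrite('pics/b4.png',cv2.resize(im[130:230,155:255],(600,600),interpolation=cv2.INTER_NEAREST))
E
```

```text
[-0.2973  0.2257 -0.1589] [0.3881 0.1642 0.0894]
185 [196.1839 191.4852]
188 [197.0819 192.0223]
191 [198.0278 192.5224]
197 192
185 169/173/25 5/139/44 9/191/36 5/165/34 4/158/34 8/153/30 2/135/32 174/193/33 4/173/34 17/177/36 13/216/33 13/221/30 12/255/32
186 0/78/13 12/196/39 178/168/38 10/172/40 6/247/31 177/148/38 2/170/27 178/138/35 13/211/29 7/215/32 12/184/36 8/230/30 14/181/31
187 0/133/23 9/206/21 3/165/37 8/185/33 173/245/26 6/182/28 2/220/29 5/150/34 7/255/33 8/233/34 10/186/37 8/152/37 14/230/30
188 5/146/35 0/0/0 1/150/39 5/174/41 178/151/32 7/189/35 168/230/31 7/173/31 179/155/33 11/255/34 8/255/31 7/193/29 18/180/34
189 4/255/28 0/108/33 178/175/35 5/180/34 175/138/35 6/150/34 8/154/38 4/180/34 7/173/31 5/147/33 14/255/24 12/158/42 10/197/35
190 1/235/26 17/137/13 4/153/45 4/168/38 5/184/25 4/193/33 178/148/31 2/146/35 0/117/37 10/185/33 9/146/35 11/239/31 5/172/37
191 10/255/31 167/179/10 5/151/44 2/177/36 10/148/31 5/155/33 175/173/28 3/147/33 17/168/41 10/239/31 10/247/32 13/185/29 12/163/39
192 4/255/28 9/229/29 0/134/19 178/165/37 3/151/32 179/178/33 15/178/53 20
[... 260 characters left out ...]
2/66 19/190/67 18/186/37 0/160/35 7/215/32 10/255/26
195 13/127/36 14/235/38 17/246/29 8/223/32 11/255/29 16/255/27 12/255/28 12/168/41 11/187/41 17/255/25 6/191/28 17/222/31 8/182/35
196 10/96/48 11/255/30 4/173/31 14/202/29 12/255/28 12/170/42 8/144/39 12/216/33 5/179/37 11/238/30 16/213/30 5/216/33 12/203/34
197 21/73/56 17/132/31 0/255/18 12/165/34 12/211/35 14/174/38 19/255/32 14/205/36 12/168/38 3/130/45 16/240/33 10/152/37 8/170/33
198 15/62/214 13/55/222 13/89/117 10/183/32 13/191/32 12/255/29 8/142/36 12/219/35 14/205/36 10/188/38 13/240/35 17/255/29 8/177/36
199 15/60/226 16/59/239 11/66/77 11/93/44 12/207/37 9/255/28 9/255/29 9/247/31 8/193/41 14/218/34 11/241/36 4/153/40 9/255/35
```

The knob is in view near (198.6,193), at about 191°. There is no stop force yet, so I'll keep stepping gently.

Call:
move_arm(rows=[[0,0,-0.002,0,-0.005],[0,0,-0.003,0,-0.005],[0,0,-0.003,0,-0.005]])

```text
time: 17.35
position: [0.3883, 0.1633, 0.0894]
ee_rot: [-0.0, -0.134, 0.991, 0.0]
contact_force: [-0.7, 1.6, 0.7]
gripper_width: 0.0001
grasp_force: 0.5
```

Call:
move_arm(rows=[[0,0,-0.002,0,-0.005],[0,0,-0.003,0,-0.005],[0,0,-0.003,0,-0.005]])

```text
time: 17.65
position: [0.3886, 0.1624, 0.0894]
ee_rot: [0.0, -0.138, 0.99, 0.0]
contact_force: [-0.3, 1.5, -0.0]
gripper_width: 0.0004
grasp_force: 0.6
```

```bash
cat > kb.py <<'E'
from h import *
F=[];c=cam('scene');acc=0
for i in range(4):
    im=np.ascontiguousarray(imaging.capture('scene')[:,:,::-1]);s=get_state();F.append(s['contact_force']);acc=acc+im.astype(float)/4
print(np.mean(F,0),s['position'],s['time'],s['grasp_force'])
h=cv2.cvtColor(acc.astype(np.uint8),cv2.COLOR_BGR2HSV).astype(int)
def cen(u0,v0,u1,v1):
    w=np.clip(h[v0:v1,u0:u1,2]-45,0,None)*((h[v0:v1,u0:u1,0]>13)&(h[v0:v1,u0:u1,0]<26)&(h[v0:v1,u0:u1,1]>120));y,x=np.mgrid[v0:v1,u0:u1];return (x*w).sum()/w.sum(),(y*w).sum()/w.sum(),w.sum()
k=cen(192,187,205,198);print(k)
if k[2]:
    K=onz(c,k[0],k[1],.073);d=K[:2]-[.459,.164];print(K,np.degrees(np.arctan2(d[1],d[0]))%360,np.linalg.norm(d))
E
python3 kb.py
```

```text
[-1.0093  0.9862  0.2673] [0.3886 0.1625 0.0894] 17.85 0.5253766728696974
(np.float64(199.09473684210528), np.float64(192.83684210526314), np.int64(190))
[0.3921 0.1482 0.073 ] 193.27592983740695 0.06870308745861363
```

Call:
move_arm(rows=[[0,0,-0.002,0,0],[0,0,-0.003,0,0],[0,0,-0.003,0,0]])

```text
time: 18.15
position: [0.3888, 0.1616, 0.0894]
ee_rot: [0.0, -0.138, 0.99, 0.0]
contact_force: [-0.5, 0.9, 0.9]
gripper_width: 0.0005
grasp_force: 0.5
```

```bash
python3 kb.py
```

```text
[-0.1662  1.1991  0.0659] [0.3888 0.1616 0.0894] 18.35 0.4685718183100107
(np.float64(199.26404494382024), np.float64(192.93820224719101), np.int64(178))
[0.3922 0.1475 0.073 ] 193.84420882071907 0.06878817882782577
```

The force is steady at about 1.1 N while the knob creeps. At this long lever arm that means the stop is reached and the box is about to turn, so I'll back off and verify.

Call:
move_arm(rows=[[0,0,0.03,0,0],[0,0,0.06,-0.03,0],[0,0,0.06,-0.18,0],[0,-0.05,0.06,-0.33,0],[0,-0.2,0.06,-0.4,0]])

```text
time: 18.85
position: [0.4401, 0.1959, 0.2134]
ee_rot: [0.001, -0.139, 0.99, 0.0]
contact_force: [-0.1, 0.3, -1.2]
gripper_width: 0.0005
grasp_force: 0.0
```

Call:
move_arm(rows=[[0,-0.13,0.05,-0.07,0],[0,-0.26,0.1,-0.14,0],[0,-0.35,0.1,-0.2,0],[0,-0.35,0.1,-0.2,0],[0,-0.35,0.1,-0.2,0]])

```text
time: 19.35
position: [0.5335, 0.2531, 0.2693]
ee_rot: [-0.0, -0.138, 0.99, -0.0]
contact_force: [-1.0, -0.6, -0.7]
gripper_width: 0.0002
grasp_force: 0.0
```

```bash
python3 - <<'E'
from h import *
s=get_state();print(s['time'],s['position'],s['ee_rot'])
im=np.ascontiguousarray(imaging.capture('wrist')[:,:,::-1]);w=cam('wrist',s)
out={}
for n,p in(('pin',(.459,.164,.067)),('knob',(.391,.148,.076)),('C',(.491,.191,.057))):
    u,v=proj(w,p);print(n,u,v)
    if n!='C':
        for b in brass(im,(int(u)-12,max(0,int(v)-12),int(u)+12,int(v)+12)): print(b,onz(w,b[1],b[2],p[2]))
    else:
        h=cv2.cvtColor(im,cv2.COLOR_BGR2HSV)
cv2.imwrite('pics/vB.png',im)
E
```

```text
19.35 [0.5335 0.2531 0.2693] [-0.0004 -0.1381  0.9904 -0.0001]
pin 199.8908953719253 78.12282838800044
(7, np.float64(198.71), np.float64(78.0)) [0.4592 0.1628 0.067 ]
knob 197.94155653204416 0.4141529154601642
(19, np.float64(197.11), np.float64(1.42)) [0.3921 0.1474 0.076 ]
C 218.94000369918123 115.52471495442494
```

View pics/vB.png

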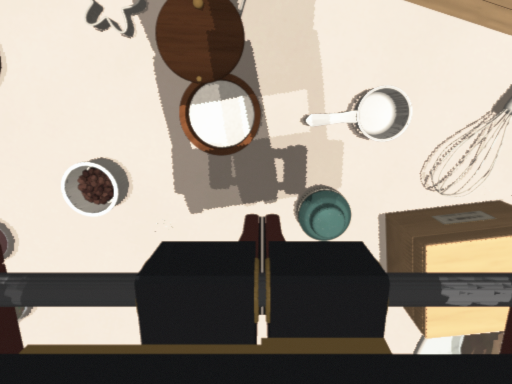

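The last view shows B's lid fully aside, with the knob at (197,1) and the pin at (199,78). The ring is centred near (221,114). I'll check the angle numerically.

```bash
python3 - <<'E'
from h import *
s=get_state();w=cam('wrist',s);im=cv2.imread('pics/vB.png');h=cv2.cvtColor(im,cv2.COLOR_BGR2HSV)
m=(((h[...,0]<18)|(h[...,0]>170))&(h[...,1]>110)).astype(np.uint8);m[165:]=0;m[:,:170]=0;m[:,275:]=0
c=max(cv2.findContours(m,0,1)[0],key=cv2.contourArea)[:,0]
def fit(Q):
    A=np.c_[2*Q,np.ones(len(Q))];x=np.linalg.lstsq(A,(Q**2).sum(1),rcond=None)[0];return x[:2],np.sqrt(x[2]+x[:2]@x[:2])
C,rc=fit(np.array([onz(w,*q,.057)[:2] for q in c if q[1]>95]))
L,rl=fit(np.array([onz(w,*q,.067)[:2] for q in c if 2<q[1]<65]))
P=np.array([.4592,.1628]);K=np.array([.3921,.1474])
an=lambda v:np.degrees(np.arctan2(v[1],v[0]))%360
print('C',C,rc,'L',L,rl,an(C-P),np.linalg.norm(C-P),an(K-P),'open',an(K-P)-an(C-P),an(L-C)-an(C-P),'CL',np.linalg.norm(C-L))
E
```

```text
C [0.4886 0.1906] 0.04371950299510937 L [0.4201 0.1601] 0.0383787545435759 43.38771533805901 0.04044599506587182 192.92599912470595 open 149.53828378664696 160.6066379394229 CL 0.07493514533863439
```

B measures 149.5° open against the 150° stop. A was checked shut and the arm is clear, so I'm handing in.

```bash
python3 -c "
from plant import ticket
print(ticket.finish_job())"
```

```text
the job is handed in; nothing more can be done
None
```

I shut salt_a's lid first, then opened salt_b's lid to its stop (149.5° measured against 150°) and handed the job in at about 19 s; salt_b's box turned roughly 2° as its lid met the stop, and salt_a's pin stayed within 1 mm.

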